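# Check two toy return springs on the spring tester and sort out the soft one

### The arm

A 6-joint arm with a two-finger parallel gripper is mounted at the origin on the work surface. World frame = base frame: x ahead of the robot, y to its left, z up, the work surface at z = 0. Lengths are in m, angles in rad, forces in N, time in s.
With the tool pointing down it reaches from about 0.275 to 0.75 m from the base axis. Payload 10.2 kg.
Tool frame: the origin (TCP) lies at the very end of the fingers, on their centre line; the grasp point (between the pads) lies 19 mm behind it (hold_point_z is the distance from the TCP to the grasp point, in m); z points along the fingers, y is the line along which they close (so a half turn about z gives the same grasp; the last joint's range is limited). The gripper opens to 85 mm and grips with 20 to 120 N. Pads are 22 mm wide; open, the fingers measure 114 mm over their backs; the gripper's body (76 mm by 85 mm) begins 54 mm behind the grasp point. The pads swing forward as they close: fully open they stand 13 mm farther back than shut.
Start: joints at [-1.481, 0.313, 1.498, -0, 1.331, -0.223], TCP at [0.162, -0.5, 0.231] pointing down, gripper open.
Joint ranges: [-2.94, 2.94], [-0.97, 2.17], [0.19, 2.56], [-1.23, 4.37], [0.02, 3.11], [-2.88, 2.88]. Speed limits (rad/s): [2.39, 2.39, 3.01, 3.14, 3.14, 3.14].

### API

Orientations are given as a unit quaternion [w, x, y, z].
In Python, from station import sense, capture, close_job, hold_point_z gives the robot as it stands.
- The arm moves only by the shell command python3 -m pendant 'ROWS' [FORCE]. ROWS is text: rows parted by semicolons, each of 7 numbers parted by spaces: the shift along the tool's x, y, z in units of 30 mm (1.0 is 30 mm), then the turn, a rotation vector about the tool's x, y, z in units of 6 degrees (1.0 is 6 degrees), then the opening, from -1 (shut) to 1 (fully open). A call has exactly 5 rows; each row is the pose to reach, as a shift and turn from the pose commanded when the call began, along the tool's axes at that moment; what a row does not reach only later rows make up. A row lasts 1/8 s, in which the tool goes at most 62.5 mm and 10.7 degrees, less where a joint would pass 70% of its speed; a pose out of reach is approached as far as the arm can. A call with a gripper value outside its range is refused whole. The fingers move at their own pace and stop on an object; FORCE is the grip in N (left out, the last holds). Time passes only in rows, so rows that repeat a pose let the fingers close, or fill a call up. It gives the time, the measured TCP pose, the force and the opening at its end, in the units of the state.
- sense(): the state, without advancing time (a new reading comes with each control period).
- capture(name): name is "side" or "top" or "wrist"; returns a dict with "image" (480x640x3 uint8, red, green, blue), "mtx" (3x3 intrinsics, pixels), "R" (3x3) and "t" (3): a world point X has camera coordinates R X + t. Camera axes: x right, y down, z forward; pixel columns grow to the right and rows downward; lengths in m; the calibration is good to about 2 mm. The wrist camera is an equidistant fisheye: a pixel r from the principal point sees the ray r / f radians off the axis. A picture is of the moment at which its call begins. There is no depth.
- close_job(): hands the job in, once; it reports no verdict.
The state is a dict: "clock": time; "qpos": joint angles; "qvel": joint speeds; "joint_efforts": joint torques, N m; "tcp_pos": TCP position; "eef_rot": TCP orientation; "ft_force": force on the tool from outside, world axes, zero at the start; "wrist_torque": the same for the moment, N m; "width": finger opening in m.
Only numpy, scipy, OpenCV 4.12 (cv2) and the standard library are available. Lean on these libraries where they do the work, as an engineer would, in place of code of your own. Each camera call takes 0.05 s, during which the arm holds its last target. There are 200 camera calls.

### The job

The two toy return springs standing in the spring tester look alike, but one has gone soft: press the cap of the left one (as the robot sees it) straight down with 12 N, keep that load on for at least half a second and see whether the top of the cap stays above the red pointers, let go, then do the same with the right one, never loading a spring with more than 18 N. Then stand the soft spring, the one whose cap sank below the pointers, upright on the floor of the red tray, and leave the sound one standing in its well. Do not move the van, jar, ring stacker or mug.

Things in the scene. Friction and masses are not known exactly. Their poses are not given: they have to be found in the camera images.
- tester: Fixed spring tester: aluminium plate 110 mm (x) by 220 mm (y), 22 mm thick, origin at its underside's centre. Two round wells, 45 mm diameter, 8 mm deep, at y = +60 mm (left) and -60 mm (right). Between them a post 12 mm square, top 88 mm above the table, with red pointers 3 mm thick reaching to y = +-32 mm. To grip caps, close the fingers along the tester's x: along y the post is in the way.
- well_left (a point): Centre of the floor of the left well (tester +y), 14 mm above the table.
- well_right (a point): Centre of the floor of the right well (tester -y), 14 mm above the table.
- mark (a point): Top edge of the red pointers, 75 mm above the table: the reference height. A free cap's top stands at 94 mm in the well; under 12 N a sound spring's cap top stays at least 5 mm above this height, a soft one's sinks at least 5 mm below it.
- spring_a: Loose spring unit, 80 mm tall when free, about 170 g: dark steel foot cup (42 mm diameter, 20 mm tall), coil spring, orange cap (34 mm diameter, 16 mm thick) that slides down. Origin: centre of the underside; z up. Starts in either well; the two units look alike. It can be lifted by its cap, which is held to the foot.
- spring_b: Loose spring unit, 80 mm tall when free, about 170 g: dark steel foot cup (42 mm diameter, 20 mm tall), coil spring, orange cap (34 mm diameter, 16 mm thick) that slides down. Origin: centre of the underside; z up. Starts in either well; the two units look alike. It can be lifted by its cap, which is held to the foot.
- cap_a (a joint): How far the orange cap of spring_a is pressed in, m (0 = free, 0.044 = stop). The spring's stiffness is not known and differs between the two.
- cap_b (a joint): How far the orange cap of spring_b is pressed in, m (0 = free, 0.044 = stop). The spring's stiffness is not known and differs between the two.
- cap_a_top (a point): Centre of the top face of the orange cap of spring_a (80 mm above the unit's underside when free); moves with the cap.
- cap_b_top (a point): Centre of the top face of the orange cap of spring_b (80 mm above the unit's underside when free); moves with the cap.
- red_tray: Red open tray fixed to the table, 130 by 130 mm, 35 mm tall, walls and floor about 4 mm; origin: centre of its underside. It stands to the left or the right of the tester; a green tray of the same shape stands on the other side and is not used.
- van: Yellow wooden toy van 130 x 75 x 82 mm; origin at the centre of its underside. Loose bystander: leave where it is.
- jar: Glass jar with wooden lid, 70 mm diameter, 90 mm tall; origin at the centre of its underside. Loose bystander: leave where it is.
- ring_stacker: Wooden ring stacker, 90 mm diameter, 109 mm tall; origin at the centre of its underside. Loose bystander: leave where it is.
- mug: Blue mug, 76 mm diameter, 85 mm tall; origin at the centre of its underside. Loose bystander: leave where it is.
Mind the look-alikes: they are no part of the job. What is shaped like the spring_a but green is not meant.

How it is judged:
On the way, in this order (a step that is already met when the one before it is completed fails the run):
1. the left spring stands in its well and carries 12 N, give or take 3 N, for nearly half a second (0.4 s) (((horizontal distance between spring_a and well_left below 0.006 m and z of spring_a in the frame of tester below 0.019 m and angle between spring_a's own z axis and vertical below 0.12 rad and value of joint cap_a between 0.0084 and 0.0144 m) or (horizontal distance between spring_b and well_left below 0.006 m and z of spring_b in the frame of tester below 0.019 m and angle between spring_b's own z axis and vertical below 0.12 rad and value of joint cap_b between 0.0194 and 0.0325 m))), for 0.4 s.
2. the right spring stands in its well and carries 12 N, give or take 3 N, for nearly half a second (0.4 s) (((horizontal distance between spring_a and well_right below 0.006 m and z of spring_a in the frame of tester below 0.019 m and angle between spring_a's own z axis and vertical below 0.12 rad and value of joint cap_a between 0.0084 and 0.0144 m) or (horizontal distance between spring_b and well_right below 0.006 m and z of spring_b in the frame of tester below 0.019 m and angle between spring_b's own z axis and vertical below 0.12 rad and value of joint cap_b between 0.0194 and 0.0325 m))), for 0.4 s.
At the end, for the whole second after the job is handed in: The soft spring stands upright (within 0.12 rad) on the floor of the red tray, its axis within 50 mm of the tray's centre along each side, free and at rest; the sound spring still stands upright and unloaded in the well where it began (within 8 mm) (x of spring_b in the frame of red_tray between -0.05 and 0.05 m and y of spring_b in the frame of red_tray between -0.05 and 0.05 m and z of spring_b in the frame of red_tray below 0.012 m and angle between each of spring_b, spring_a's own z axis and vertical below 0.12 rad and linear speed of each of spring_b, spring_a below 0.02 m/s and value of joint each of cap_b, cap_a below 0.003 m and ((horizontal distance between spring_a and well_left below 0.006 m and z of spring_a in the frame of tester below 0.019 m) or (horizontal distance between spring_a and well_right below 0.006 m and z of spring_a in the frame of tester below 0.019 m)) and distance of spring_a from where it was at the start of the episode below 0.008 m); the robot touches nothing.
It fails at once if a spring is loaded with more than 18 N (value of joint cap_a above 0.0176 m or value of joint cap_b above 0.0394 m).
It fails at once if the van, jar, ring stacker or mug is moved by more than 20 mm (distance of any of van, jar, ring_stacker, mug from where it was at the start of the episode above 0.02 m).
It also fails if it takes over 64 s, if anything falls off the work surface, if the arm or the gripper's body presses on something with over 40 N, if the wrist force passes 120 N, or if a joint passes its speed limit or range.

## Working session

There is one attempt and no reset: what is moved stays moved. The work goes in short steps, Python scripts to look and compute and a shell command to move; the robot and the scene stay as the last step left them, time stands still between calls to the robot, and variables do not carry over. Pictures are saved under pics/ and viewed, on a budget of 10 in all, crops included, one or two more only if the job needs it, and the job is handed in when it is done.

```bash
mkdir -p pics; python3 - <<'E'
from station import sense,capture,hold_point_z
import cv2,numpy as np
s=sense();print({k:np.round(v,4) for k,v in s.items()},hold_point_z)
ims=[]
for n in("top","side"):
    c=capture(n);np.savez(f"{n}0.npz",**c);cv2.imwrite(f"pics/{n}0.png",c["image"][:,:,::-1]);print(n,c["mtx"].round(1).tolist(),(-c["R"].T@c["t"]).round(3),c["R"].round(3).tolist())
E
```

```text
{'clock': np.float64(0.0), 'qpos': array([-1.4814,  0.3134,  1.4984,  0.    ,  1.331 , -0.2234]), 'qvel': array([ 0.0003,  0.001 , -0.0012,  0.0002,  0.0009, -0.0017]), 'joint_efforts': array([-2.00000e-04, -4.12275e+01, -2.59741e+01, -2.00000e-04,
        4.30000e-03, -0.00000e+00]), 'tcp_pos': array([ 0.1615, -0.4993,  0.2307]), 'eef_rot': array([-7.000e-04,  9.878e-01,  1.557e-01,  0.000e+00]), 'ft_force': array([0.3392, 0.1089, 0.6099]), 'wrist_torque': array([-0.0015,  0.0023, -0.0172]), 'width': np.float64(0.0855)} 0.0187
top [[482.8, 0.0, 311.2], [0.0, 482.8, 247.4], [0.0, 0.0, 1.0]] [ 0.428 -0.007  1.155] [[-0.004, -1.0, -0.007], [-0.987, 0.005, -0.16], [0.16, 0.006, -0.987]]
side [[455.3, 0.0, 320.5], [0.0, 455.3, 237.3], [0.0, 0.0, 1.0]] [0.121 0.625 0.872] [[-0.809, -0.587, -0.018], [-0.406, 0.581, -0.706], [0.425, -0.563, -0.708]]
```

View pics/top0.png

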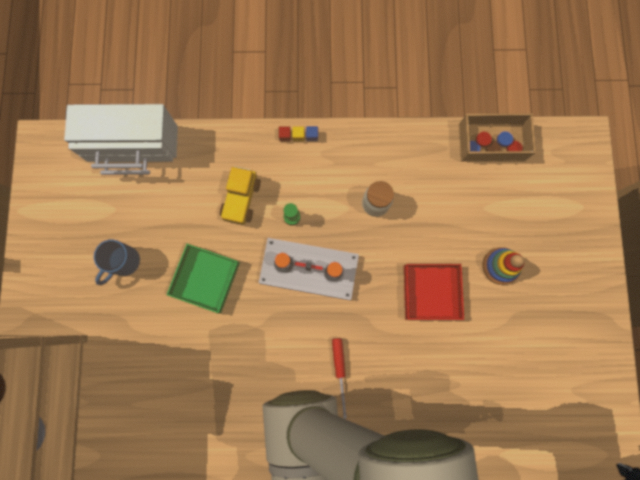

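View pics/side0.png

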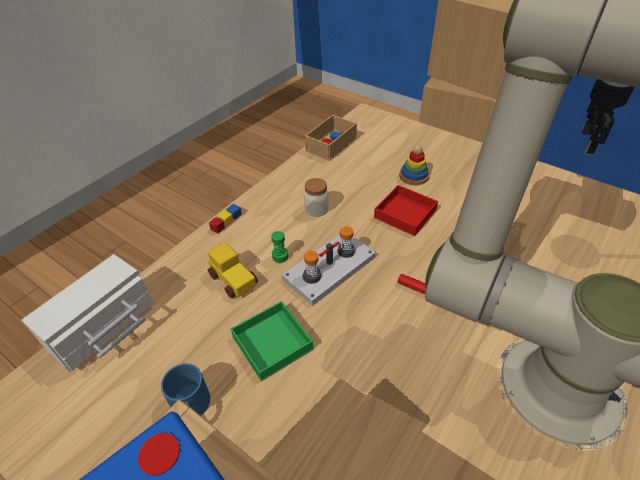

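The top view shows orange caps at about (284,262) and (334,271), and the red tray at about (434,292). The green tray is on the other side. The side view agrees.

```bash
cat >h.py <<'E'
import numpy as np,cv2
from scipy.spatial.transform import Rotation as Ro
from station import sense
def ray(c,uv,z):
    d=c["R"].T@np.linalg.inv(c["mtx"])@np.array([*uv,1.]);o=-c["R"].T@c["t"]
    return o+d*(z-o[2])/d[2]
def blobs(im,lo,hi,amin=40):
    h=cv2.cvtColor(np.ascontiguousarray(im),cv2.COLOR_RGB2HSV)
    n,l,st,ce=cv2.connectedComponentsWithStats(cv2.inRange(h,np.array(lo),np.array(hi)))
    return [(st[i].tolist(),ce[i],l==i) for i in range(1,n) if st[i,4]>=amin]
def go(p,yaw=None):
    """shift/turn in pendant units from the measured pose to TCP p, tool down, tool y at world angle yaw"""
    s=sense();q=s["eef_rot"];R=Ro.from_quat([*q[1:],q[0]])
    sh=R.inv().apply(np.array(p)-s["tcp_pos"])/.03
    tv=np.zeros(3)
    if yaw is not None:
        best=[]
        for a in(yaw,yaw+np.pi):
            y=np.array([np.cos(a),np.sin(a),0]);z=np.array([0,0,-1.]);T=Ro.from_matrix(np.c_[np.cross(y,z),y,z])
            best.append((R.inv()*T).as_rotvec())
        tv=min(best,key=np.linalg.norm)/np.radians(6)
    print("shift",sh.round(3),"turn",tv.round(2))
def st():
    s=sense();print(round(float(s["clock"]),2),s["tcp_pos"].round(4),s["ft_force"].round(2),round(float(s["width"]),4),s["qpos"].round(2))
E
python3 - <<'E'
from h import *
for n in("top","side"):
    c=dict(np.load(n+"0.npz"));print(n)
    for s,ce,m in blobs(c["image"],(6,170,120),(15,255,255)):
        print("or",s,ce.round(1),ray(c,ce,.092 if n=="top" else .086).round(4))
    for s,ce,m in blobs(c["image"],(0,180,60),(5,255,255),800)+blobs(c["image"],(175,180,60),(180,255,255),800):
        r=cv2.minAreaRect(np.argwhere(m)[:,::-1].astype(np.float32));print("red",s,ce.round(1),[ray(c,k,.035)[:2].round(3).tolist() for k in cv2.boxPoints(r)],ray(c,r[0],.035).round(3))
    for s,ce,m in blobs(c["image"],(90,0,140),(130,60,255),1000):
        if n=="top":
            r=cv2.minAreaRect(np.argwhere(m)[:,::-1].astype(np.float32));print("gray",s,r,[ray(c,k,.022)[:2].round(3).tolist() for k in cv2.boxPoints(r)],ray(c,r[0],.022))
E
```

```text
top
or [503, 252, 19, 20, 67] [510.5 262.1] [ 0.5646 -0.4415  0.092 ]
or [276, 254, 14, 13, 142] [282.1 260.1] [0.5717 0.0642 0.092 ]
or [328, 263, 14, 13, 140] [334.2 269.3] [ 0.5506 -0.0513  0.092 ]
red [405, 266, 58, 53, 2726] [435.  292.7] [[0.564, -0.219], [0.563, -0.352], [0.443, -0.345], [0.444, -0.215]] [ 0.503 -0.282  0.035]
side
or [340, 226, 13, 14, 130] [345.7 232.1] [ 0.5524 -0.0509  0.086 ]
or [304, 251, 14, 14, 145] [310.3 256.9] [0.5741 0.0653 0.086 ]
red [374, 185, 64, 51, 1886] [405.5 209.6] [[0.558, -0.186], [0.603, -0.355], [0.435, -0.345], [0.406, -0.186]] [ 0.497 -0.265  0.035]
red [139, 434, 40, 41, 1249] [158.5 453.7] [[0.583, 0.59], [0.568, 0.522], [0.499, 0.533], [0.515, 0.598]] [0.541 0.561 0.035]
```

```bash
python3 -c "
from h import *
go([.573,.065,.231],-.18)"
```

```text
shift [ 1.8838e+01 -1.3677e+01  1.4000e-02] turn [-1.000e-02 -1.000e-02 -1.029e+01]
```

```bash
python3 -m pendant '2 -1.4 0 0 0 -1 -1; 4 -2.8 0 0 0 -2 -1; 6 -4.2 0 0 0 -3 -1; 7.5 -5.5 0 0 0 -4 -1; 9 -6.5 0 0 0 -5 -1' 30; python3 -c "
from h import *
go([.573,.065,.231],-.18);st()"
```

```text
clock: 0.72
tcp_pos: [0.3468, -0.2456, 0.2312]
eef_rot: [-0.0, 0.913, 0.407, 0.0]
ft_force: [0.2, -1.0, 0.4]
width: 0.0001
shift [ 1.2742e+01 -1.3040e+00  9.0000e-03] turn [-0.   -0.   -5.27]
0.72 [ 0.3468 -0.2456  0.2312] [ 0.24 -1.02  0.43] 0.0001 [-0.89  0.09  1.77  0.    1.28 -0.16]
```

```bash
python3 -m pendant '2 -.2 0 0 0 -1 -1; 4 -.4 0 0 0 -2 -1; 6 -.6 0 0 0 -3 -1; 8 -.8 0 0 0 -4 -1; 10 -1 0 0 0 -5.27 -1'; python3 -c "
from h import *
go([.573,.065,.15],-.18);st()"
```

```text
clock: 1.35
tcp_pos: [0.5257, -0.0028, 0.2311]
eef_rot: [-0.0, 0.767, 0.641, -0.0]
ft_force: [0.1, -1.0, -0.0]
width: 0.0001
shift [2.504 1.151 2.702] turn [-0.    0.    0.02]
1.35 [ 0.5257 -0.0028  0.2311] [ 0.08 -1.04 -0.02] 0.0001 [-0.23  0.31  1.5  -0.    1.33 -0.05]
```

```bash
python3 -m pendant '1 .5 0 0 0 0 -1; 2 .9 .5 0 0 0 -1; 2.5 1.15 1.5 0 0 0 -1; 2.5 1.15 2.7 0 0 0 -1; 2.5 1.15 2.7 0 0 0 -1'; python3 - <<'E'
from h import *
from station import capture
st();go([.573,.065,.11])
ims=[]
for n in("wrist","side","top"):
    c=capture(n);np.savez(n+"1.npz",**c);im=c["image"][:,:,::-1]
    ims.append(im if n=="wrist" else cv2.resize(im[190:310,240:400],(640,480),interpolation=cv2.INTER_CUBIC))
    for s,ce,m in blobs(c["image"],(6,170,120),(15,255,255)): print(n,s,ce.round(1))
    if n=="wrist":print(c["mtx"],c["t"])
cv2.imwrite("pics/p1.png",cv2.resize(np.hstack(ims[:2]),(800,300),interpolation=cv2.INTER_AREA))
E
```

```text
clock: 1.98
tcp_pos: [0.5711, 0.063, 0.1479]
eef_rot: [-0.002, 0.769, 0.64, -0.002]
ft_force: [0.2, -0.2, 0.3]
width: 0.0001
1.98 [0.5711 0.063  0.1479] [ 0.16 -0.19  0.3 ] 0.0001 [-0.09  0.5   1.45 -0.    1.2   0.09]
shift [0.079 0.059 1.264] turn [0. 0. 0.]
wrist [296, 217, 56, 60, 2616] [323.5 246.1]
wrist [315, 393, 12, 5, 54] [320.8 395.2]
[[371.64829954   0.         320.43046528]
 [  0.         371.64829954 234.23181498]
 [  0.           0.           1.        ]] [-0.54910598  0.14577688  0.34635542]
side [340, 226, 13, 10, 99] [346.  230.8]
side [304, 251, 14, 14, 149] [310.4 257. ]
top [504, 252, 17, 20, 65] [510.5 261.8]
top [329, 264, 12, 11, 102] [334.4 269.2]
```

View pics/p1.png

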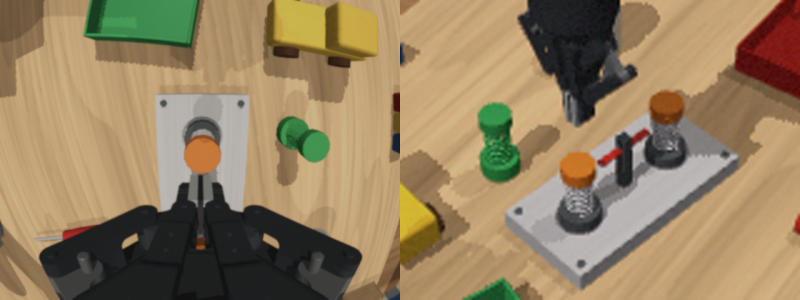

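The wrist view shows the left cap at about (323,246) full-res, just ahead of the closed fingers. The side crop shows both springs upright. I'll refine the cap position with the fisheye model.

```bash
cat >>h.py <<'E'
def fray(c,uv,z):
    f=c["mtx"][0,0];d=np.array(uv)-c["mtx"][:2,2];r=np.hypot(*d);th=r/f
    v=c["R"].T@np.array([*(d/r*np.sin(th)),np.cos(th)]);o=-c["R"].T@c["t"]
    return o+v*(z-o[2])/v[2]
E
python3 - <<'E'
from h import *
c=dict(np.load("wrist1.npz"));print(-c["R"].T@c["t"])
s,ce,m=blobs(c["image"],(6,170,120),(15,255,255))[0]
cn=max(cv2.findContours(m.astype(np.uint8),0,1)[0],key=len)[:,0]
(x,y),r=cv2.minEnclosingCircle(cn);print(x,y,r)
print(fray(c,ce,.092),fray(c,(x,y),.092))
P=np.array([fray(c,p,.094) for p in cn]);print(P.min(0),P.max(0))
E
```

```text
[0.58399605 0.13159698 0.29045   ]
323.2134704589844 246.28089904785156 29.743968963623047
[0.57327439 0.06894694 0.092     ] [0.57307236 0.06888827 0.092     ]
[0.55738726 0.05199957 0.094     ] [0.58877478 0.08628579 0.094     ]
```

```bash
python3 -m pendant '.14 .05 .6 0 0 0 -1; .14 .05 1.2 0 0 0 -1; .14 .05 1.6 0 0 0 -1; .14 .05 1.6 0 0 0 -1; .14 .05 1.6 0 0 0 -1'; python3 -m pendant '0 0 .1 0 0 0 -1; 0 0 .2 0 0 0 -1; 0 0 .25 0 0 0 -1; 0 0 .25 0 0 0 -1; 0 0 .25 0 0 0 -1'
```

```text
clock: 2.75
tcp_pos: [0.5751, 0.0666, 0.1029]
eef_rot: [0.0, 0.769, 0.64, 0.0]
ft_force: [0.4, -0.2, 0.3]
width: -0.0002
clock: 3.38
tcp_pos: [0.5747, 0.0666, 0.0949]
eef_rot: [0.0, 0.769, 0.64, 0.0]
ft_force: [-0.6, 0.5, 1.4]
width: 0.0003
```

```bash
python3 -m pendant '0 0 .1 0 0 0 -1; 0 0 .2 0 0 0 -1; 0 0 .2 0 0 0 -1; 0 0 .2 0 0 0 -1; 0 0 .2 0 0 0 -1';  python3 -c "
from h import *
st()"
```

```text
clock: 4.0
tcp_pos: [0.575, 0.0666, 0.0892]
eef_rot: [0.0, 0.769, 0.64, 0.0]
ft_force: [-0.6, 0.6, 5.9]
width: -0.0001
4.0 [0.575  0.0666 0.0892] [-0.62  0.57  5.89] -0.0001 [-0.09  0.57  1.5   0.    1.07  0.1 ]
```

```bash
python3 -m pendant '0 0 .06 0 0 0 -1; 0 0 .12 0 0 0 -1; 0 0 .18 0 0 0 -1; 0 0 .21 0 0 0 -1; 0 0 .21 0 0 0 -1'; python3 -m pendant '0 0 0 0 0 0 -1; 0 0 0 0 0 0 -1; 0 0 0 0 0 0 -1; 0 0 0 0 0 0 -1; 0 0 0 0 0 0 -1'; python3 - <<'E'
from h import *
from station import capture
st();c=capture("side");cv2.imwrite("pics/p2.png",cv2.resize(c["image"][190:310,240:400,::-1],(640,480),interpolation=cv2.INTER_CUBIC))
E
```

```text
clock: 4.62
tcp_pos: [0.5752, 0.0666, 0.0836]
eef_rot: [0.001, 0.769, 0.64, 0.001]
ft_force: [-2.1, 0.2, 11.5]
width: 0.0001
clock: 5.25
tcp_pos: [0.5752, 0.0666, 0.0837]
eef_rot: [0.001, 0.769, 0.64, 0.001]
ft_force: [-2.8, 0.5, 10.3]
width: 0.0001
5.25 [0.5752 0.0666 0.0837] [-2.76  0.48 10.28] 0.0001 [-0.09  0.58  1.51 -0.    1.05  0.1 ]
```

View pics/p2.png

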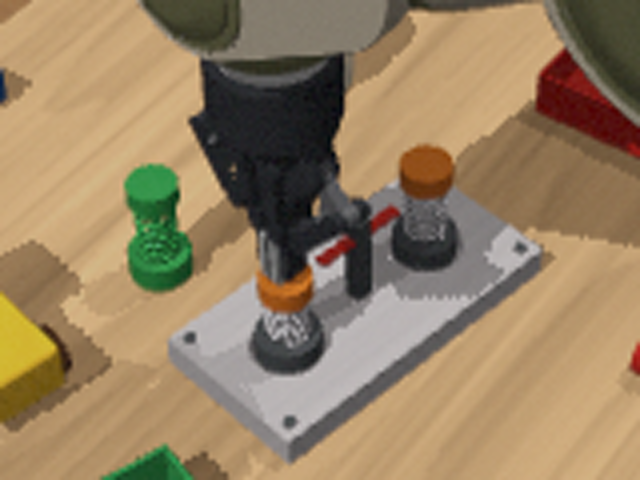

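The left cap, at crop (285,288), is pressed about 10 mm and stays above the pointers. The spring is upright. I'll go a bit deeper to centre the load on 12 N and hold it.

```bash
python3 -m pendant '0 0 .035 0 0 0 -1; 0 0 .035 0 0 0 -1; 0 0 .035 0 0 0 -1; 0 0 .035 0 0 0 -1; 0 0 .035 0 0 0 -1'; python3 -m pendant '0 0 0 0 0 0 -1; 0 0 0 0 0 0 -1; 0 0 0 0 0 0 -1; 0 0 0 0 0 0 -1; 0 0 0 0 0 0 -1'; python3 -m pendant '0 0 -.5 0 0 0 -1; 0 0 -1 0 0 0 -1; 0 0 -1.5 0 0 0 -1; 0 0 -2 0 0 0 -1; 0 0 -2 0 0 0 -1'; python3 -c "
from h import *
go([.5515,-.051,.143],-.18);st()"
```

```text
clock: 5.92
tcp_pos: [0.5752, 0.0666, 0.0827]
eef_rot: [0.001, 0.769, 0.64, 0.001]
ft_force: [-3.1, -0.7, 11.7]
width: 0.0004
clock: 6.55
tcp_pos: [0.5752, 0.0666, 0.0828]
eef_rot: [0.001, 0.769, 0.64, 0.001]
ft_force: [-2.1, -0.3, 12.0]
width: 0.0
clock: 7.18
tcp_pos: [0.5752, 0.0666, 0.1427]
eef_rot: [0.001, 0.769, 0.64, 0.001]
ft_force: [-0.3, 0.6, -0.6]
width: -0.0
shift [-3.998 -0.065 -0.011] turn [ 0.02 -0.   -0.02]
7.17 [0.5752 0.0666 0.1427] [-0.27  0.58 -0.58] -0.0 [-0.09  0.51  1.45  0.    1.18  0.1 ]
```

Left is sound: 12 N at about 11.2 mm, cap top at about 83 mm. Now the right one.

```bash
python3 -m pendant '-1 0 0 0 0 0 -1; -2 0 0 0 0 0 -1; -3 0 0 0 0 0 -1; -4 -.07 0 0 0 0 -1; -4 -.07 0 0 0 0 -1';  python3 - <<'E'
from h import *
from station import capture
st()
c=capture("wrist")
for s,ce,m in blobs(c["image"],(6,170,120),(15,255,255)):
    print(s,ce.round(1),fray(c,ce,.092).round(4))
c=capture("side")
for s,ce,m in blobs(c["image"],(6,170,120),(15,255,255)): print("side",s,ce.round(1),ray(c,ce,.086).round(4))
go([.5515,-.05,.096],-.18)
E
```

```text
clock: 7.8
tcp_pos: [0.5503, -0.0524, 0.1409]
eef_rot: [-0.0, 0.769, 0.639, -0.0]
ft_force: [-0.3, -0.1, -0.5]
width: 0.0002
7.8 [ 0.5503 -0.0524  0.1409] [-0.35 -0.06 -0.48] 0.0002 [-0.31  0.46  1.54 -0.    1.15 -0.12]
[291, 5, 62, 58, 2863] [321.7  33.7] [0.5729 0.0667 0.092 ]
[294, 222, 58, 59, 2731] [322.4 251.2] [ 0.552 -0.047  0.092]
side [340, 226, 13, 14, 132] [345.7 232.2] [ 0.5521 -0.0508  0.086 ]
side [304, 251, 14, 14, 148] [310.4 257. ] [0.5738 0.0654 0.086 ]
shift [0.026 0.022 1.503] turn [-0.01 -0.   -0.03]
```

```bash
python3 -m pendant '.06 .02 .5 0 0 0 -1; .06 .02 1 0 0 0 -1; .06 .02 1.4 0 0 0 -1; .06 .02 1.55 0 0 0 -1; .06 .02 1.55 0 0 0 -1'; python3 -m pendant '0 0 .08 0 0 0 -1; 0 0 .16 0 0 0 -1; 0 0 .2 0 0 0 -1; 0 0 .2 0 0 0 -1; 0 0 .2 0 0 0 -1'; python3 -c "
from h import *
st()"
```

```text
clock: 8.52
tcp_pos: [0.5517, -0.0493, 0.0947]
eef_rot: [-0.0, 0.769, 0.64, -0.0]
ft_force: [-0.0, -0.4, 0.0]
width: -0.0001
clock: 9.15
tcp_pos: [0.5519, -0.0494, 0.0892]
eef_rot: [0.0, 0.769, 0.64, 0.0]
ft_force: [1.2, 0.1, 2.8]
width: -0.0001
9.15 [ 0.5519 -0.0494  0.0892] [1.23 0.07 2.85] -0.0001 [-0.3   0.52  1.58  0.    1.03 -0.12]
```

```bash
python3 -m pendant '0 0 .13 0 0 0 -1; 0 0 .26 0 0 0 -1; 0 0 .39 0 0 0 -1; 0 0 .45 0 0 0 -1; 0 0 .45 0 0 0 -1'; python3 -m pendant '0 0 .1 0 0 0 -1; 0 0 .2 0 0 0 -1; 0 0 .26 0 0 0 -1; 0 0 .26 0 0 0 -1; 0 0 .26 0 0 0 -1';python3 -m pendant '0 0 0 0 0 0 -1; 0 0 0 0 0 0 -1; 0 0 0 0 0 0 -1; 0 0 0 0 0 0 -1; 0 0 0 0 0 0 -1'; python3 - <<'E'
from h import *
from station import capture
st();c=capture("side");cv2.imwrite("pics/p3.png",cv2.resize(c["image"][190:310,240:400,::-1],(640,480),interpolation=cv2.INTER_CUBIC))
E
```

```text
clock: 9.78
tcp_pos: [0.5521, -0.0495, 0.0758]
eef_rot: [0.0, 0.769, 0.64, 0.0]
ft_force: [0.2, 0.1, 8.1]
width: -0.0001
clock: 10.4
tcp_pos: [0.5521, -0.0495, 0.0685]
eef_rot: [0.001, 0.769, 0.64, 0.0]
ft_force: [-1.1, 0.5, 11.9]
width: -0.0001
clock: 11.02
tcp_pos: [0.5522, -0.0495, 0.0685]
eef_rot: [0.001, 0.769, 0.64, 0.0]
ft_force: [-1.2, -0.3, 12.0]
width: -0.0
11.03 [ 0.5522 -0.0495  0.0685] [-1.16 -0.32 12.02] -0.0 [-0.3   0.55  1.6  -0.    0.99 -0.12]
```

View pics/p3.png

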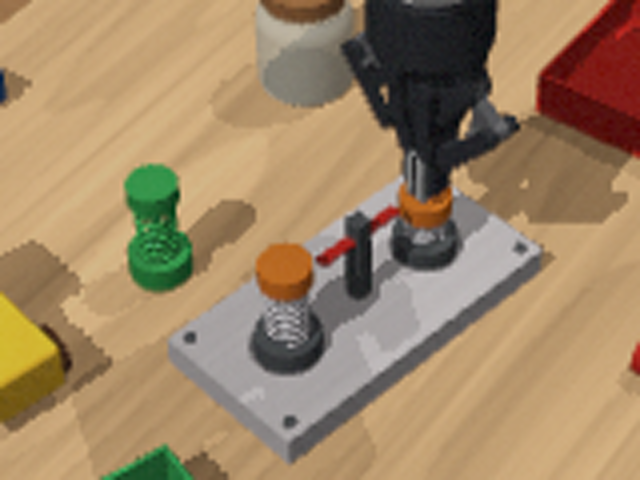

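The right cap at crop (425,205) sank to 68.5 mm under 12 N, below the pointers, so the right spring is soft. The left one is back up at full height. Next I release, open the fingers and grip the right cap.

```bash
python3 -m pendant '0 0 -.4 0 0 0 -1; 0 0 -.8 0 0 0 -1; 0 0 -1.2 0 0 0 -1; 0 0 -1.8 0 0 0 -1; 0 0 -2 0 0 0 .4'; python3 -m pendant '0 0 0 0 0 0 .4; 0 0 0 0 0 0 .4; 0 0 0 0 0 0 .4; 0 0 0 0 0 0 .4; 0 0 0 0 0 0 .4'; python3 - <<'E'
from h import *
from station import capture
st()
for n in("side","top","wrist"):
    c=capture(n)
    for s,ce,m in blobs(c["image"],(6,170,120),(15,255,255)): print(n,s,ce.round(1),((fray(c,ce,.092) if n=="wrist" else ray(c,ce,.086 if n=="side" else .092))).round(4))
go([.552,-.050,.067],-.18)
E
```

```text
clock: 11.7
tcp_pos: [0.5518, -0.0493, 0.1282]
eef_rot: [0.0, 0.769, 0.64, 0.0]
ft_force: [0.2, 0.4, 0.1]
width: 0.0168
clock: 12.32
tcp_pos: [0.5517, -0.0493, 0.1275]
eef_rot: [-0.0, 0.769, 0.64, -0.0]
ft_force: [-0.1, -0.1, -0.1]
width: 0.0597
12.32 [ 0.5517 -0.0493  0.1275] [-0.07 -0.13 -0.11] 0.0597 [-0.3   0.48  1.55  0.    1.12 -0.12]
side [340, 226, 13, 14, 132] [345.7 232.2] [ 0.5521 -0.0508  0.086 ]
side [304, 251, 14, 14, 148] [310.4 257. ] [0.5738 0.0654 0.086 ]
top [503, 252, 18, 20, 63] [510.2 261.9] [ 0.5649 -0.441   0.092 ]
top [276, 254, 14, 13, 139] [282.1 260.1] [0.5717 0.0643 0.092 ]
wrist [287, 1, 68, 64, 3317] [320.6  32.9] [0.5729 0.0667 0.092 ]
wrist [291, 233, 61, 66, 3160] [321.  265.8] [ 0.5521 -0.0472  0.092 ]
shift [-0.02   0.013  2.021] turn [-0.   -0.   -0.02]
```

```bash
python3 -m pendant '0 0 .5 0 0 0 .4; 0 0 1 0 0 0 .4; 0 0 1.5 0 0 0 .4; 0 0 2 0 0 0 .4; 0 0 2 0 0 0 .4'; python3 -m pendant '0 0 0 0 0 0 -.3; 0 0 0 0 0 0 -.6; 0 0 0 0 0 0 -.8; 0 0 0 0 0 0 -.8; 0 0 0 0 0 0 -.8' 30; python3 - <<'E'
from h import *
from station import capture
st();c=capture("side");cv2.imwrite("pics/p4.png",cv2.resize(c["image"][190:310,240:400,::-1],(640,480),interpolation=cv2.INTER_CUBIC))
E
```

```text
clock: 13.1
tcp_pos: [0.5511, -0.0492, 0.0663]
eef_rot: [-0.001, 0.769, 0.64, -0.001]
ft_force: [-0.3, 0.8, -0.8]
width: 0.0598
clock: 13.72
tcp_pos: [0.552, -0.0494, 0.0678]
eef_rot: [0.0, 0.769, 0.64, 0.0]
ft_force: [0.5, -0.5, 0.4]
width: 0.0327
13.72 [ 0.552  -0.0494  0.0678] [ 0.46 -0.47  0.4 ] 0.0327 [-0.3   0.55  1.6   0.    0.99 -0.12]
```

View pics/p4.png

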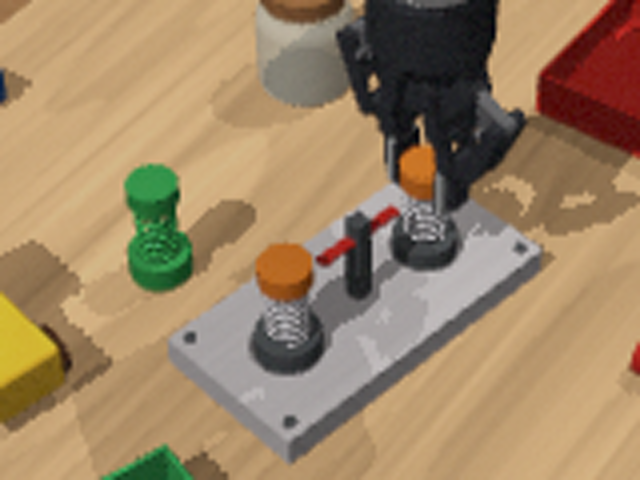

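The fingers hold the right cap at about crop (425,170), opening 33 mm. Lifting.

```bash
python3 -m pendant '0 0 -.3 0 0 0 -.8; 0 0 -.7 0 0 0 -.8; 0 0 -1.2 0 0 0 -.8; 0 0 -1.7 0 0 0 -.8; 0 0 -2.2 0 0 0 -.8'; python3 -m pendant '0 0 -.4 0 0 0 -.8; 0 0 -.8 0 0 0 -.8; 0 0 -1 0 0 0 -.8; 0 0 -1 0 0 0 -.8; 0 0 -1 0 0 0 -.8'; python3 -c "
from h import *
st();go([.505,-.282,.163],-.18)"
```

```text
clock: 14.4
tcp_pos: [0.5518, -0.0494, 0.1349]
eef_rot: [0.0, 0.769, 0.64, 0.0]
ft_force: [-0.2, -0.8, -1.4]
width: 0.0327
clock: 15.02
tcp_pos: [0.5515, -0.0493, 0.1632]
eef_rot: [-0.0, 0.769, 0.64, -0.0]
ft_force: [0.7, 0.8, -1.9]
width: 0.0322
15.03 [ 0.5515 -0.0493  0.1632] [ 0.68  0.78 -1.88] 0.0322 [-0.3   0.44  1.51 -0.    1.2  -0.12]
shift [-7.91e+00 -1.17e-01  5.00e-03] turn [-0.01 -0.   -0.02]
```

```bash
python3 -m pendant '-.5 0 0 0 0 0 -.8; -1.3 0 0 0 0 0 -.8; -2.3 0 0 0 0 0 -.8; -3.3 0 0 0 0 0 -.8; -4.3 0 0 0 0 0 -.8'; python3 -m pendant '-1 0 0 0 0 0 -.8; -2 0 0 0 0 0 -.8; -3 -.1 0 0 0 0 -.8; -3.5 -.1 0 0 0 0 -.8; -3.6 -.1 0 0 0 0 -.8'; python3 -m pendant '0 0 0 0 0 0 -.8; 0 0 0 0 0 0 -.8; 0 0 0 0 0 0 -.8; 0 0 0 0 0 0 -.8; 0 0 0 0 0 0 -.8'; python3 - <<'E'
from h import *
from station import capture
st();go([.505,-.282,.062],-.18)
a=[capture(n)["image"][:,:,::-1] for n in("side","top")]
b=[cv2.resize(a[0][100:280,330:510],(400,400)),cv2.resize(a[1][190:370,340:520],(400,400))]
cv2.imwrite("pics/p5.png",np.hstack(b))
E
```

```text
clock: 15.65
tcp_pos: [0.5277, -0.178, 0.1634]
eef_rot: [-0.0, 0.769, 0.64, -0.0]
ft_force: [-0.3, 0.3, -1.9]
width: 0.0327
clock: 16.27
tcp_pos: [0.5055, -0.2825, 0.1634]
eef_rot: [-0.0, 0.769, 0.639, 0.0]
ft_force: [0.0, 0.3, -2.1]
width: 0.0328
clock: 16.9
tcp_pos: [0.5058, -0.2817, 0.1637]
eef_rot: [0.0, 0.769, 0.64, 0.0]
ft_force: [0.3, -0.3, -2.7]
width: 0.0325
16.9 [ 0.5058 -0.2817  0.1637] [ 0.31 -0.32 -2.66] 0.0325 [-0.71  0.49  1.42  0.    1.23 -0.53]
shift [-0.013 -0.026  3.389] turn [ 0.   -0.   -0.02]
```

View pics/p5.png

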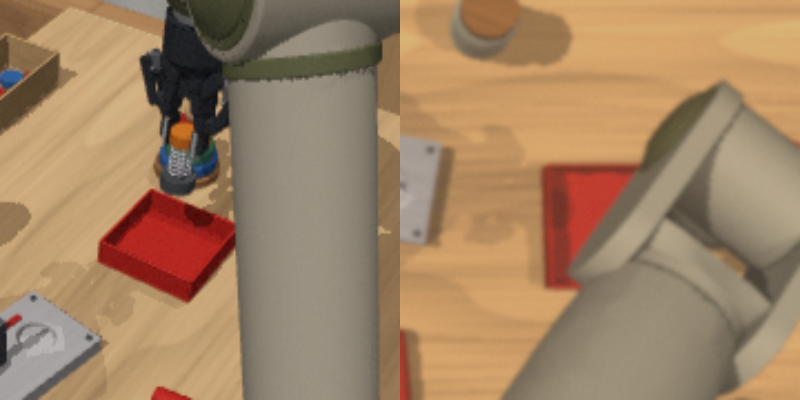

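The spring hangs upright from the cap (side crop, foot at (178,185)), about 110 mm above the tray floor. Lowering.

```bash
python3 -m pendant '0 0 .4 0 0 0 -.8; 0 0 .9 0 0 0 -.8; 0 0 1.5 0 0 0 -.8; 0 0 2 0 0 0 -.8; 0 0 2.5 0 0 0 -.8'; python3 -m pendant '0 0 .3 0 0 0 -.8; 0 0 .6 0 0 0 -.8; 0 0 .8 0 0 0 -.8; 0 0 .8 0 0 0 -.8; 0 0 .8 0 0 0 -.8'; python3 -c "
from h import *
st()"
```

```text
clock: 17.62
tcp_pos: [0.5056, -0.2818, 0.0874]
eef_rot: [-0.0, 0.769, 0.64, -0.0]
ft_force: [-0.7, -1.0, -2.0]
width: 0.0325
clock: 18.25
tcp_pos: [0.506, -0.282, 0.065]
eef_rot: [0.0, 0.769, 0.64, 0.0]
ft_force: [-0.9, -1.0, -2.3]
width: 0.0327
18.25 [ 0.506 -0.282  0.065] [-0.86 -0.97 -2.26] 0.0327 [-0.71  0.6   1.52  0.    1.02 -0.53]
```

```bash
python3 -m pendant '0 0 .1 0 0 0 -.8; 0 0 .2 0 0 0 -.8; 0 0 .25 0 0 0 -.8; 0 0 .25 0 0 0 -.8; 0 0 .25 0 0 0 -.8'; python3 - <<'E'
from h import *
from station import capture
st();a=capture("side")["image"][:,:,::-1]
cv2.imwrite("pics/p6.png",cv2.resize(a[160:260,350:450],(500,500),interpolation=cv2.INTER_CUBIC))
E
```

```text
clock: 18.88
tcp_pos: [0.5058, -0.2819, 0.0573]
eef_rot: [0.0, 0.769, 0.64, -0.0]
ft_force: [-0.6, 0.4, 0.5]
width: 0.0326
18.88 [ 0.5058 -0.2819  0.0573] [-0.61  0.44  0.5 ] 0.0326 [-0.71  0.62  1.52 -0.    1.   -0.53]
```

View pics/p6.png

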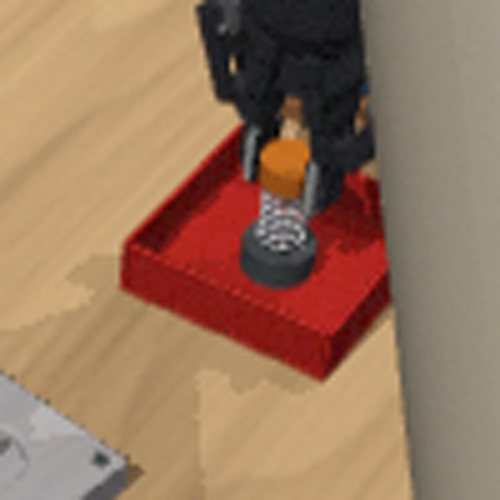

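The foot, at crop (278,255), stands on the tray floor, and the force turned from -2.3 to +0.5 N. I'll open slowly and raise.

```bash
python3 -m pendant '0 0 0 0 0 0 -.1; 0 0 0 0 0 0 .1; 0 0 0 0 0 0 .3; 0 0 0 0 0 0 .4; 0 0 0 0 0 0 .4'; python3 -m pendant '0 0 -.3 0 0 0 .4; 0 0 -1 0 0 0 .4; 0 0 -2 0 0 0 .4; 0 0 -3 0 0 0 .4; 0 0 -4 0 0 0 .4'; python3 -m pendant '-.5 -1 0 0 0 0 .4; -1 -2 0 0 0 0 .4; -1.5 -3.5 0 0 0 0 .4; -2 -5 0 0 0 0 .4; -2 -6 0 0 0 0 .4';  python3 - <<'E'
from h import *
from station import capture
st()
a=[capture(n) for n in("side","top")]
for n,c in zip(("side","top"),a):
    for s,ce,m in blobs(c["image"],(6,170,120),(15,255,255)): print(n,s,ce.round(1),[ray(c,ce,z).round(4)[:2].tolist() for z in(.088,.078)])
b=[cv2.resize(x["image"][160:310,200:500,::-1] if i==0 else x["image"][170:320,250:550,::-1],(600,300)) for i,x in enumerate(a)]
cv2.imwrite("pics/p7.png",np.vstack(b))
E
```

```text
clock: 19.55
tcp_pos: [0.5058, -0.2819, 0.0571]
eef_rot: [0.0, 0.769, 0.64, -0.0]
ft_force: [-1.1, 0.4, 0.1]
width: 0.0598
clock: 20.18
tcp_pos: [0.5057, -0.2818, 0.1789]
eef_rot: [0.0, 0.769, 0.64, 0.0]
ft_force: [-0.8, -0.5, 0.7]
width: 0.0596
clock: 20.8
tcp_pos: [0.3163, -0.3085, 0.1778]
eef_rot: [0.0, 0.769, 0.639, -0.0]
ft_force: [0.5, 0.0, 0.4]
width: 0.0598
20.8 [ 0.3163 -0.3085  0.1778] [0.48 0.03 0.38] 0.0598 [-1.04  0.18  1.81 -0.    1.14 -0.86]
side [402, 188, 13, 11, 113] [407.2 192.6] [[0.5002, -0.2694], [0.505, -0.2808]]
side [304, 251, 14, 14, 148] [310.3 256.9] [[0.5728, 0.0667], [0.5786, 0.0595]]
top [503, 252, 14, 17, 43] [507.8 258.1] [[0.5741, -0.4379], [0.5754, -0.4419]]
top [276, 254, 14, 13, 143] [282.1 260.1] [[0.5722, 0.0644], [0.5736, 0.065]]
top [432, 282, 17, 17, 215] [439.9 289.6] [[0.5048, -0.2838], [0.5055, -0.2864]]
```

View pics/p7.png

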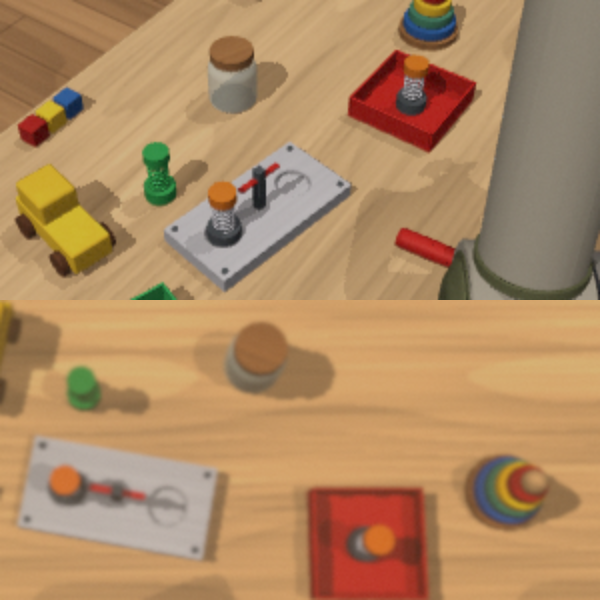

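Both pictures show the soft spring upright near the tray's centre (side crop (413,85), top crop (372,542)). The sound one stands free in the left well, and the bystanders are in place. The gripper is clear, so I'll settle and hand in.

```bash
python3 -m pendant '0 0 0 0 0 0 .4; 0 0 0 0 0 0 .4; 0 0 0 0 0 0 .4; 0 0 0 0 0 0 .4; 0 0 0 0 0 0 .4'; python3 -c "
from station import close_job
print(close_job())"
```

```text
clock: 21.52
tcp_pos: [0.318, -0.3081, 0.1771]
eef_rot: [-0.0, 0.769, 0.64, 0.0]
ft_force: [0.9, 0.3, -0.0]
width: 0.0596
the job is handed in; nothing more can be done
None
```

The right spring was the soft one. It now stands upright in the red tray, and the sound left one is still in its well. I handed the job in at 21.5 s of the 64 s; no verdict was reported.

- **Left spring:** I held it at 10.3–12.0 N for more than a second. The cap top stayed at about 83 mm, above the 75 mm mark, so it is sound.
- **Right spring:** I held it at about 12 N for more than 0.6 s. The cap top sank to about 68.5 mm, below the mark, so it is soft. The highest force I read on either spring was 12.0 N.
- **Placing:** I gripped the soft spring by its cap, lifted it over the tray and set it on the tray floor. It stands within a few mm of my tray-centre estimate of (0.505, -0.282), which is itself good to about 5 mm.

The last side and top pictures show both springs upright and free. The left cap had not visibly moved in the side view, and the van, jar and ring stacker looked undisturbed. The mug was outside those last crops, so I did not check it, but the arm never went near it. The cameras disagreed by 2–4 mm on the cap positions, and no other check failed.

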